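# Check the latching stop and reset it

### The arm

A 6-joint arm with a two-finger parallel gripper is mounted at the origin on a cart in front of the work surface, level with it; the furniture and walls round the work are solid. World frame = base frame: x ahead of the robot, y to its left, z up, the work surface at z = 0. Lengths are in m, angles in rad, forces in N, time in s.
With the tool pointing down it reaches from about 0.35 to 0.95 m from the base axis. Payload 17.4 kg.
Tool frame: the origin (TCP) lies on the centre line of the jaws, within the pads' length; the fingertips stand 11 mm ahead of it and the grasp point (between the pads) lies 8 mm behind it; z points along the fingers, y is the line along which they close (so a half turn about z gives the same grasp; the last joint's range is limited). The gripper opens to 93 mm and grips with 3 to 60 N. Pads are 15 mm wide; open, the fingers measure 128 mm over their backs; the gripper's body (75 mm by 188 mm) begins 65 mm behind the grasp point.
Start: joints at [-1.205, 0.116, 1.442, -0, 1.584, -0.038], TCP at [0.265, -0.621, 0.23] pointing down, gripper open.
Joint ranges: [-2.83, 2.83], [-0.83, 2.19], [0.07, 2.5], [-1.14, 4.28], [0.01, 3], [-2.97, 2.97]. Speed limits (rad/s): [1.89, 1.89, 2.22, 3.14, 3.14, 3.14].

### API

Orientations are given as a rotation vector (axis times angle).
In Python, from station import env gives the robot as it stands.
- The arm moves only by the tool drive_tool, never from a script. Its argument "series" is a list of rows, each a list of 4 numbers: the shift along the tool's x, y, z in cm, then the turn about the tool's z in degrees. A call has 1 to 8 rows; each row is the pose to reach, as a shift and turn from the pose commanded when the call began, along the tool's axes at that moment; what a row does not reach only later rows make up. A row lasts 1/12 s, in which the tool goes at most 41.7 mm and 7.16 degrees, less where a joint would pass 70% of its speed; a pose out of reach is approached as far as the arm can. A call with a gripper value outside its range is refused whole. "hand" is the opening, from 0 (shut) to 1 (fully open), set as the call begins (left out, the last holds). The fingers move at their own pace and stop on an object; "newtons" is the grip in N (left out, the last holds). Time passes only in rows, so rows that repeat a pose let the fingers close. It gives the time, the measured TCP pose, the force, the opening and the grip force at its end, in the units of the state.
- env.get_obs(): the state, without advancing time (a new reading comes with each control period).
- env.camera(name): name is "side" or "top"; returns the picture (384x512x3 uint8, red, green, blue); there is no depth.
- env.camera_params(name): a dict with "mtx" (3x3 intrinsics, pixels), "R" (3x3) and "t" (3): a world point X has camera coordinates R X + t. Camera axes: x right, y down, z forward; pixel columns grow to the right and rows downward; lengths in m; the calibration is good to about 2 mm. A picture is of the moment at which its call begins. camera_params takes no time and is no camera call.
- env.finish_job(): hands the job in; it is judged then, once.
Trained networks look in the newest picture that a camera, given by its name, has taken for a name from the list of things; names that differ only in an ending like _2 or _b are one class to them, and where a whole thing is asked for, a point or a joint stands for the part that bears it (a point fixed in the world has none). Each returns a list of dicts, best first, with "score" (0 to 1); they miss things now and then, are a little off and sometimes report something else, mostly with a low value. They report only what shows in the picture. A call takes as long as a camera call. They do not tell look-alikes from the thing itself.
- env.find_in(camera, query): "bbox" ([left, top, width, height] in pixels, round what is visible of it).
- env.tip_of(camera, query): "point" ([row, column] in pixels: a listed point, or the origin of a listed thing).
The state is a dict: "clock": time; "joint_positions": joint angles; "qd": joint speeds; "joint_torque": joint torques, N m; "ee_pos": TCP position; "tcp_rot": TCP orientation; "ft_force": force on the tool from outside, world axes, zero at the start; "torque": the same for the moment, N m; "opening": opening from 0.0 (shut) to 1.0 (fully open); "grip_force": force on a finger pad.
Only numpy, scipy, OpenCV 4.12 (cv2) and the standard library are available. Lean on these libraries where they do the work, as an engineer would, in place of code of your own. Each camera call takes 0.05 s, during which the arm holds its last target. There are 200 camera calls.

### The job

Do the stop check: press the mushroom stop with the two ears straight down until it latches and take your hand off it, then twist it clockwise by pushing an ear round with a fingertip, until it jumps back up. Then press the flat reset button on the smaller box fully in and let go. Nothing is to be gripped or pinched, and the vial, post and clamp fork beside the boxes stay where they are.

Things in the scene. Friction and masses are not known exactly. Their poses are not given: they have to be found in the camera images.
- stop_top (a point): top centre of the mushroom stop, on its axis: black knob on the larger grey box. Round dome 42 mm wide, top 107 mm above the table when out; two straight ears stand out on opposite sides, 88 mm over both tips. z axis up, y axis along the ears (turns with the knob; up to 0.7 rad either way at the start). Box bolted down, 84x84 mm, flat top 55 mm up, bezel 36 mm wide and 8 mm high round the stem.
- ear_a (a point): centre of the outer part of one ear, 36 mm from the knob's axis (along +y of stop_top), half-way up the ear: 90 mm above the table when out, 82 mm when latched in. Each ear is 10 mm thick, 16 mm high and reaches from the dome to 44 mm from the axis. The space beside it is free, and below it down to the box top (27 mm out, 19 mm latched).
- ear_b (a point): the same point of the opposite ear (along -y)
- stop_press (a joint): how far the knob is pushed straight down, m: 0 out, 0.0105 hard stop. A spring pushes it up: it needs about 2 N at first and 4 N at the bottom. Pushed to the stop (0.01 or more) it latches, and let go it then rests at about 0.008. It stays in until the knob is turned.
- stop_turn (a joint): clockwise turn of the knob seen from above, rad: 0 at rest, 1.15 at its stop; it cannot turn the other way. A weak spring (about 1 N at the ear) turns it back when let go. With the knob latched in, a turn past about 0.65 frees the latch and the knob jumps up 8 mm by itself.
- ear_backs: the faces of the two ears that look anticlockwise (seen from above), with the half of the ear behind them: these are the faces to push. Origin on the knob's axis.
- ear_fronts: the other half of the ears, with the faces that look clockwise. To touch them while the knob is turned means that an ear is being pinched.
- stop_dome: the round dome between the ears. It is pressed from above; it is not held or squeezed while the knob is turned. Origin on the axis at the dome's underside, 80 mm above the table when out.
- reset_top (a point): top centre of the flat round push button (24 mm wide) on the smaller grey box (60x60 mm, also bolted down, yaw up to 0.7 rad either way); 59 mm above the table when out, the highest thing on that box.
- reset (a joint): how far the reset button is pushed down, m: 0 out, 0.005 fully in; about 3.5 N pushes it fully in and it springs back when let go.
- vial_0: bystander: small glass vial, 21 mm wide, 44 mm tall, stands loose between the two boxes; origin under its foot
- post_1: bystander: steel post, 13 mm wide, 50 mm tall, stands loose in front of the boxes; origin under its foot
- clamp_fork: bystander: flat black clamp fork, 28x56x9 mm, lies loose in front of the boxes; origin at the centre of its underside
Things that resemble listed ones, but are neither listed nor needed, are in the scene too. Leave any red look-alike of the part that bears stop_top alone.

How it is judged:
By the outcome, as a careful person would: the job done as asked, in the order asked, and still so for the second after the job is handed in, with the robot touching nothing.
It also fails if it takes over 51 s, if anything falls off the work surface, if the arm or the gripper's body presses on something with over 40 N, if the wrist force passes 120 N, or if a joint passes its speed limit or range.

## Working session

There is one attempt and no reset: what is moved stays moved. The work goes in short steps, Python scripts to look and compute and a tool call to move; the robot and the scene stay as the last step left them, time stands still between calls to the robot, and variables do not carry over. Pictures are saved under pics/ and viewed, at most 10 in all, crops included, and the job is handed in when it is done.

Besides the shell and the picture viewer there is one more tool, called as name([rows], argument=value, ...), one row to a line, values as JSON. drive_tool: Moves the arm, as the interface text tells. Its arguments: {"type":"object","properties":{"series":{"type":"array"},"hand":{"type":"number"},"newtons":{"type":"number"}},"required":["series"]}

```bash
mkdir -p pics; ls
cat > h.py <<'E'
import numpy as np, cv2
from station import env
def ray(cam,rc):
    p=env.camera_params(cam);R=np.array(p["R"]);t=np.array(p["t"]);M=np.array(p["mtx"])
    d=R.T@np.linalg.inv(M)@np.array([rc[1],rc[0],1.]);return -R.T@t,d
def atz(cam,rc,z):
    c,d=ray(cam,rc);return c+d*(z-c[2])/d[2]
def proj(cam,X):
    p=env.camera_params(cam);q=np.array(p["mtx"])@(np.array(p["R"])@np.array(X)+np.array(p["t"]));return q[1]/q[2],q[0]/q[2]
def save(cam,name):
    im=env.camera(cam);cv2.imwrite("pics/"+name,im[:,:,::-1]);return im
E
python3 - <<'E'
from h import *
a=save("top","t0.png");b=save("side","s0.png")
cv2.imwrite("pics/both.png",cv2.resize(np.hstack([a,b])[:,:,::-1],(800,300)))
for n,z in [("stop_top",.107),("ear_a",.09),("ear_b",.09),("reset_top",.059),("vial_0",0),("post_1",0),("clamp_fork",0)]:
  for c in("top","side"):
    for r in env.tip_of(c,n)[:4]: print(n,c,np.round(r["point"]),round(r["score"],2),atz(c,r["point"],z).round(3))
o=env.get_obs();print(o["ee_pos"],o["tcp_rot"],o["clock"])
E
```

```text
pics
stop_top top [182. 169.] 0.9 [0.516 0.13  0.107]
stop_top top [148. 357.] 0.78 [ 0.604 -0.333  0.107]
stop_top top [138. 295.] 0.69 [ 0.629 -0.179  0.107]
stop_top top [127. 151.] 0.65 [0.655 0.18  0.107]
stop_top side [217. 140.] 0.77 [0.661 0.178 0.107]
stop_top side [230. 211.] 0.58 [0.496 0.126 0.107]
stop_top side [144. 282.] 0.42 [ 0.604 -0.346  0.107]
ear_a top [195. 165.] 0.76 [0.487 0.142 0.09 ]
ear_a top [119. 166.] 0.69 [0.68  0.146 0.09 ]
ear_a top [131. 301.] 0.67 [ 0.652 -0.197  0.09 ]
ear_a top [145. 374.] 0.66 [ 0.616 -0.38   0.09 ]
ear_a side [232. 141.] 0.81 [0.636 0.202 0.09 ]
ear_a side [247. 210.] 0.79 [0.477 0.156 0.09 ]
ear_a side [172. 239.] 0.71 [ 0.624 -0.15   0.09 ]
ear_a side [144. 279.] 0.66 [ 0.63  -0.375  0.09 ]
ear_b top [195. 165.] 0.76 [0.487 0.142 0.09 ]
ear_b top [119. 166.] 0.69 [0.68  0.146 0.09 ]
ear_b top [131. 301.] 0.67 [ 0.652 -0.197  0.09 ]
ear_b top [145. 374.] 0.66 [ 0.616 -0.38   0.09 ]
ear_b side [232. 141.] 0.81 [0.636 0.202 0.09 ]
ear_b side [247. 210.] 0.79 [0.477 0.156 0.09 ]
ear_b side [172. 239.] 0.71 [ 0.624 -0.15   0.09 ]
ear_b side [144. 279.] 0.66 [ 0.63  -0.375  0.09 ]
reset_top top [196. 318.] 0.45 [ 0.489 -0.241  0.059]
reset_top side [180. 298.] 0.51 [ 0.493 -0.256  0.059]
vial_0 top [189. 246.] 0.39 [ 0.515 -0.056  0.   ]
vial_0 side [228. 247.] 0.61 [ 0.525 -0.047  0.   ]
post_1 top [231. 226.] 0.45 [ 0.399 -0.002  0.   ]
post_1 side [256. 283.] 0.67 [ 0.389 -0.002  0.   ]
clamp_fork top [241. 269.] 0.68 [ 0.373 -0.118  0.   ]
clamp_fork top [232. 224.] 0.63 [0.398 0.003 0.   ]
clamp_fork side [235. 310.] 0.5 [ 0.374 -0.113  0.   ]
[ 0.26521194 -0.62074229  0.22967129] [ 3.07774159e+00  6.29967447e-01 -2.99640740e-06] 0.8
```

View pics/t0.png

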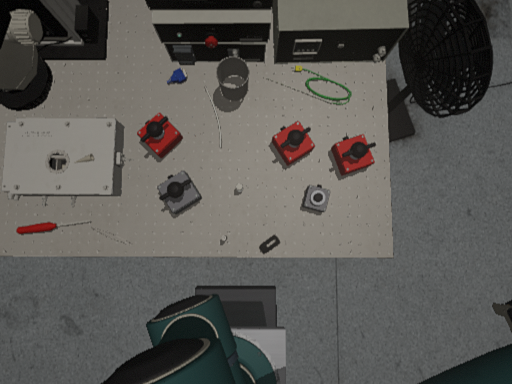

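View pics/s0.png

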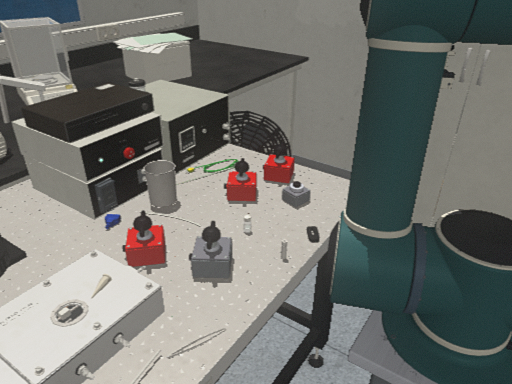

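The top view shows four mushroom knobs: grey box at about (row 188, col 177), and red boxes at (134,158), (140,294) and (153,353). The grey one is the larger grey box in the description, and the red ones are look-alikes to leave alone. The small grey box with the flat button is at (197,317). I'll confirm with an enlarged crop.

Run:
```python
from h import *
a=cv2.imread("pics/t0.png");b=cv2.imread("pics/s0.png")
f=lambda im,r,c,w:cv2.resize(im[r-w:r+w,c-w:c+w],(400,400),interpolation=cv2.INTER_CUBIC)
cv2.imwrite("pics/c1.png",np.hstack([f(a,192,178,28),f(b,245,212,40)]))
cv2.imwrite("pics/c2.png",np.hstack([f(a,197,317,20),f(b,192,296,25)]))
env.camera("top")
for q in("stop_top","stop_dome","ear_backs","reset_top"):
  for r in env.find_in("top",q)[:5]: print(q,np.round(r["bbox"],1),round(r["score"],2))
```

```text
stop_top [341.6 140.7  32.8  17.9] 0.82
stop_top [140.6 115.4  26.8  27.9] 0.78
stop_top [279.2 126.8  30.4  22.9] 0.64
stop_top [158.  177.9  33.3  21.8] 0.61
```

View pics/c1.png

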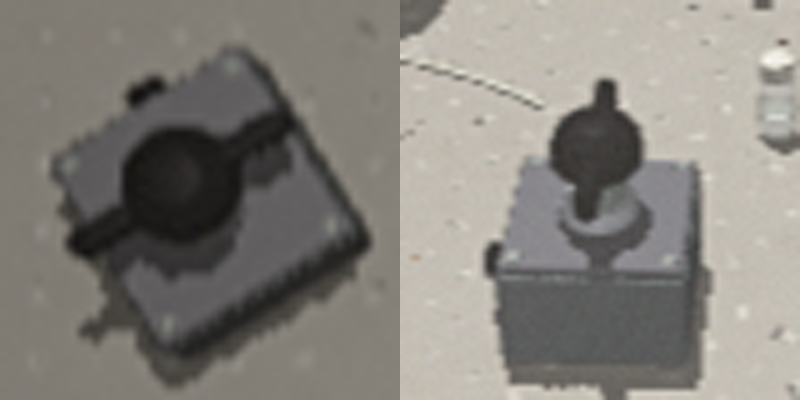

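View pics/c2.png

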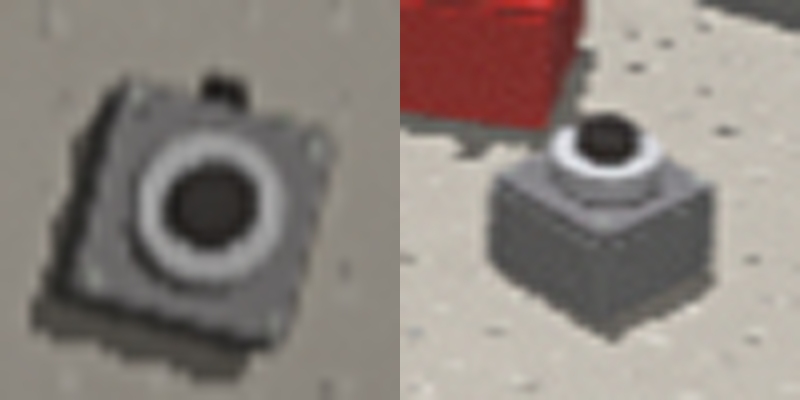

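The crops show the grey box with a black eared knob, dome centre at about (189.2, 174.9) in top and (233.6, 211) in side. The small grey box has a dark flat button in a white ring at (197, 317.5) in top and (184, 296.5) in side.

Run:
```python
from h import *
for n,c,p,z in [("dome","top",(189.2,174.9),.093),("dome","side",(233.6,211),.093),
 ("tipR","top",(180.7,189.7),.095),("tipL","top",(197.5,160.5),.095),("tR","side",(222,213),.098),("tL","side",(247,208.6),.09),
 ("reset","top",(197.1,317.6),.059),("reset","side",(184.1,296.5),.059),("vialtop","top",(186,239),.044)]:
  print(n,c,atz(c,p,z).round(4))
p=env.camera_params("top");print((-np.array(p["R"]).T@p["t"]).round(2))
p=env.camera_params("side");print((-np.array(p["R"]).T@p["t"]).round(2))
from scipy.spatial.transform import Rotation as R
print(R.from_rotvec(env.get_obs()["tcp_rot"]).as_matrix().round(3))
```

```text
dome top [0.5011 0.118  0.093 ]
dome side [0.5017 0.1216 0.093 ]
tipR top [0.5221 0.0815 0.095 ]
tipL top [0.4801 0.1525 0.095 ]
tR side [0.5214 0.0902 0.098 ]
tL side [0.4785 0.158  0.09  ]
reset top [ 0.486  -0.2406  0.059 ]
reset side [ 0.4841 -0.2312  0.059 ]
vialtop top [ 0.5159 -0.0391  0.044 ]
[ 0.39 -0.07  1.05]
[0.01 0.68 0.64]
[[ 0.92   0.393  0.   ]
 [ 0.393 -0.92  -0.   ]
 [ 0.     0.    -1.   ]]
```

drive_tool([
  [50.8,-58.8,0,-98],
  [50.8,-58.8,0,-98],
  [50.8,-58.8,0,-98],
  [50.8,-58.8,0,-98],
  [50.8,-58.8,0,-98],
  [50.8,-58.8,0,-98],
  [50.8,-58.8,0,-98],
  [50.8,-58.8,0,-98],
], hand=0, newtons=5)

```text
clock: 1.72
ee_pos: [0.3665, -0.3013, 0.2298]
tcp_rot: [2.393, 2.035, 0.0]
ft_force: [1.1, -0.4, -0.1]
opening: 0.477
grip_force: 0.0
```

```bash
cat >> h.py <<'E'
from scipy.spatial.transform import Rotation as Ro
def go(x,y,z,yaw):
    "print the drive row for a world target"
    o=env.get_obs();R=Ro.from_rotvec(o["tcp_rot"]).as_matrix();p=np.array(o["ee_pos"])
    cy=np.degrees(np.arctan2(R[1,0],R[0,0]))
    print("t",round(o["clock"],2),"pos",p.round(4),"yaw",round(cy,1),"F",np.round(o["ft_force"],1),"row",(100*R.T@(np.array([x,y,z])-p)).round(2),round((cy-yaw+180)%360-180,1),"j6",round(o["joint_positions"][5],2))
E
python3 -c "
from h import *
go(.501,.119,.16,120)"
```

```text
t 1.72 pos [ 0.3665 -0.3013  0.2298] yaw 80.8 F [ 1.1 -0.4 -0.1] row [43.65  6.52  6.97] -39.2 j6 -0.58
```

drive_tool([
  [43.6,6.5,0,-39],
  [43.6,6.5,0,-39],
  [43.6,6.5,0,-39],
  [43.6,6.5,0,-39],
  [43.6,6.5,0,-39],
  [43.6,6.5,0,-39],
  [43.6,6.5,4,-39],
  [43.6,6.5,4,-39],
])

```text
clock: 2.38
ee_pos: [0.4695, 0.0143, 0.2131]
tcp_rot: [1.582, 2.712, 0.001]
ft_force: [1.2, -0.9, 0.6]
opening: 0.003
grip_force: 0.0
```

drive_tool([
  [0,0,0,0],
])

```text
clock: 2.47
ee_pos: [0.4697, 0.0176, 0.211]
tcp_rot: [-1.576, -2.715, -0.001]
ft_force: [0.5, -0.1, -0.6]
opening: 0.004
grip_force: 0.0
```

```bash
python3 -c "
from h import *
go(.501,.119,.13,120)"
```

```text
t 2.47 pos [0.4697 0.0176 0.211 ] yaw 119.7 F [ 0.5 -0.1 -0.6] row [7.24 7.75 8.11] -0.3 j6 -0.54
```

drive_tool([
  [7.2,7.8,0,0],
  [7.2,7.8,0,0],
  [7.2,7.8,0,0],
  [7.2,7.8,4,0],
  [7.2,7.8,7.6,0],
  [7.2,7.8,7.6,0],
  [7.2,7.8,7.6,0],
])

```text
clock: 3.05
ee_pos: [0.5011, 0.1128, 0.136]
tcp_rot: [-1.583, -2.711, 0.003]
ft_force: [0.2, 0.2, 1.1]
opening: 0.004
grip_force: 0.0
```

```bash
python3 -c "
from h import *
go(.501,.119,.117,120)
a=save('top','t1.png');b=save('side','s1.png')
f=lambda im,r,c,w:cv2.resize(im[r-w:r+w,c-w:c+w],(400,400),interpolation=cv2.INTER_CUBIC)
cv2.imwrite('pics/c3.png',np.hstack([f(a,188,178,45),f(b,235,212,45)])[:,:,::-1])"
```

```text
t 3.05 pos [0.5011 0.1128 0.136 ] yaw 119.4 F [0.2 0.2 1.1] row [0.54 0.3  1.9 ] -0.6 j6 -0.34
```

View pics/c3.png

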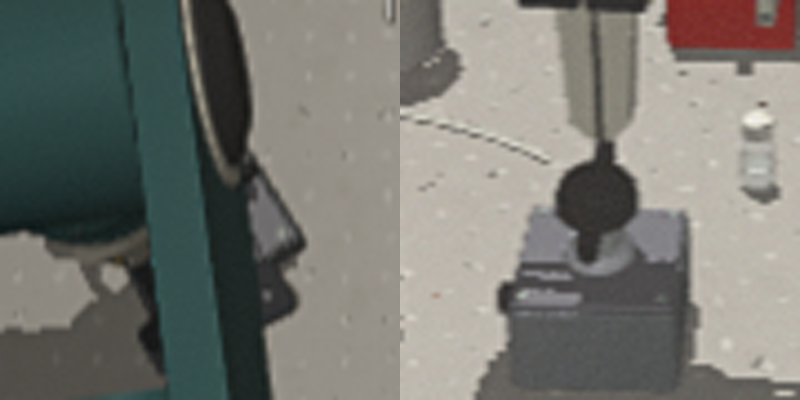

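The side crop shows the closed fingertips just above and behind the black dome (tip near (221, 212)). The top view is blocked by the arm. I'll settle and check the alignment by projection.

drive_tool([
  [0,0,0,0],
  [0,0,0.8,0],
  [0,0,0.8,0],
])

```text
clock: 3.4
ee_pos: [0.5018, 0.1129, 0.1284]
tcp_rot: [1.584, 2.712, 0.001]
ft_force: [-0.4, -0.2, -1.1]
opening: 0.002
grip_force: 0.0
```

```bash
python3 -c "
from h import *
go(.501,.119,.105,120)
print(proj('side',[.5011,.1128,.125]),proj('side',[.501,.119,.107]))"
```

```text
t 3.4 pos [0.5018 0.1129 0.1284] yaw 119.4 F [-0.4 -0.2 -1.1] row [0.57 0.22 2.34] -0.6 j6 -0.34
(np.float64(219.7559825122449), np.float64(213.16978715213173)) (np.float64(227.91973371836013), np.float64(211.73908211871372))
```

drive_tool([
  [0.6,0.2,0,0],
  [0.6,0.2,0.9,0],
  [0.6,0.2,1.4,0],
  [0.6,0.2,1.8,0],
  [0.6,0.2,2.1,0],
  [0.6,0.2,2.1,0],
])

```text
clock: 3.9
ee_pos: [0.5006, 0.1195, 0.1074]
tcp_rot: [-1.584, -2.713, -0.0]
ft_force: [-1.1, 1.6, 3.2]
opening: 0.006
grip_force: 1.5
```

drive_tool([
  [0,0,0.2,0],
  [0,0,0.3,0],
  [0,0,0.3,0],
])

```text
clock: 4.15
ee_pos: [0.5012, 0.1196, 0.1069]
tcp_rot: [1.584, 2.712, 0.003]
ft_force: [-9.6, 0.6, 25.2]
opening: 0.006
grip_force: 12.5
```

drive_tool([
  [0,0,-1,0],
  [0,0,-4,0],
  [0,0,-4,0],
  [0,0,-4,0],
])

```text
clock: 4.48
ee_pos: [0.5011, 0.1193, 0.1457]
tcp_rot: [1.584, 2.711, 0.002]
ft_force: [0.1, -0.3, -0.5]
opening: 0.005
grip_force: 0.0
```

```bash
python3 -c "
from h import *
a=np.radians(120.7);r=np.array([np.cos(a),np.sin(a)]);t=np.array([np.sin(a),-np.cos(a)])
p=np.array([.501,.1195])+.036*r-.034*t
print(p);go(*p,.083,120.7)
b=save('side','s2.png');a=cv2.imread('pics/s0.png')[:,:,::-1]
f=lambda im,r,c,w:cv2.resize(im[r-w:r+w,c-w:c+w],(400,400),interpolation=cv2.INTER_CUBIC)
cv2.imwrite('pics/c4.png',np.hstack([f(a,235,212,35),f(b,235,212,35)])[:,:,::-1])"
```

```text
[0.45338548 0.13309622]
t 4.48 pos [0.5011 0.1193 0.1457] yaw 119.4 F [ 0.1 -0.3 -0.5] row [ 3.55 -3.49  6.26] -1.3 j6 -0.33
```

View pics/c4.png

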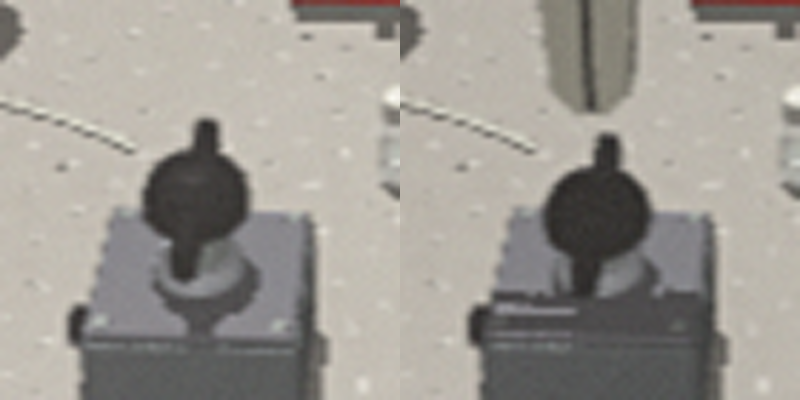

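The right-hand crop shows the knob about 15 crop px lower than at the start, with the fingers clear of it, so it is latched. Next I'll go beside the left ear.

drive_tool([
  [3.5,-3.5,0,-1],
  [3.5,-3.5,0,-1],
  [3.5,-3.5,0,-1],
  [3.5,-3.5,3,-1],
  [3.5,-3.5,6.3,-1],
  [3.5,-3.5,6.3,-1],
  [3.5,-3.5,6.3,-1],
])

```text
clock: 5.12
ee_pos: [0.4523, 0.1323, 0.0804]
tcp_rot: [-1.56, -2.724, 0.004]
ft_force: [0.1, -0.4, 0.7]
opening: 0.007
grip_force: 0.0
```

```bash
python3 -c "
from h import *
b=save('side','s3.png')
f=lambda im,r,c,w:cv2.resize(im[r-w:r+w,c-w:c+w],(500,500),interpolation=cv2.INTER_CUBIC)
cv2.imwrite('pics/c5.png',f(b,240,212,35)[:,:,::-1])
c=np.array([.501,.1195]);go(*c,.083,120.7)
p0=np.array(env.get_obs()['ee_pos'])[:2];R=Ro.from_rotvec(env.get_obs()['tcp_rot']).as_matrix()
for d in range(0,65,8):
  for off in (.0225,):
    a=np.radians(120.7-d);r=np.array([np.cos(a),np.sin(a)]);t=np.array([np.sin(a),-np.cos(a)])
    p=c+.036*r-off*t
    print(d,(100*R.T@np.array([*(p-p0),0])).round(2)[:2],d)
"
```

```text
t 5.17 pos [0.4532 0.1325 0.0822] yaw 120.4 F [ 0.4  0.1 -0.2] row [-3.54  3.46 -0.09] -0.3 j6 -0.3
0 [0.05 1.2 ] 0
8 [0.33 1.72] 8
16 [0.54 2.27] 16
24 [0.66 2.85] 24
32 [0.71 3.44] 32
40 [0.67 4.03] 40
48 [0.55 4.61] 48
56 [0.35 5.17] 56
64 [0.07 5.7 ] 64
```

View pics/c5.png

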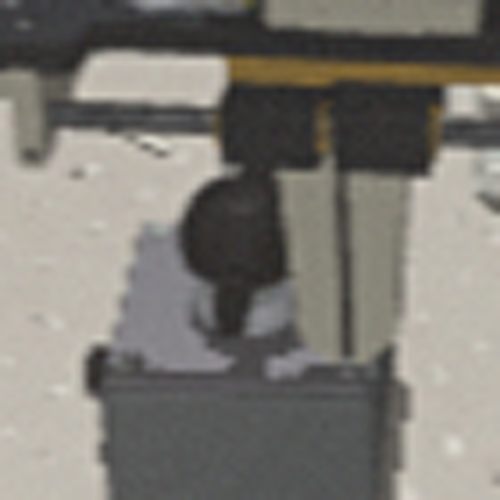

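The crop shows the closed fingers standing beside the near ear on its anticlockwise face side (fingertip about (345, 340) and ear about (230, 310) in the crop), clear of the dome. I'll push round the arc.

drive_tool([
  [0,0.6,0,0],
  [0.05,1.2,0,0],
  [0.2,1.5,0,4],
  [0.35,1.7,0,8],
  [0.45,2.0,0,12],
  [0.55,2.3,0,16],
  [0.6,2.6,0,20],
  [0.65,2.85,0,24],
])

```text
clock: 5.83
ee_pos: [0.4753, 0.1533, 0.0829]
tcp_rot: [2.097, 2.339, 0.002]
ft_force: [-0.3, 0.5, 0.4]
opening: 0.003
grip_force: 0.5
```

```bash
python3 -c "
from h import *
c=np.array([.501,.1195]);go(*c,.083,96.7)
p0=np.array(env.get_obs()['ee_pos'])[:2];R=Ro.from_rotvec(env.get_obs()['tcp_rot']).as_matrix()
for d in range(24,65,5):
    a=np.radians(120.7-d);r=np.array([np.cos(a),np.sin(a)]);t=np.array([np.sin(a),-np.cos(a)])
    p=c+.036*r-.0225*t
    print(d,(100*R.T@np.array([*(p-p0),0])).round(2)[:2],d-24)
"
```

```text
t 5.83 pos [0.4753 0.1533 0.0829] yaw 96.2 F [-0.3  0.5  0.4] row [-3.64  2.19 -0.01] -0.5 j6 0.15
24 [-0.06 -0.09] 0
29 [0.13 0.23] 5
34 [0.28 0.57] 10
39 [0.41 0.91] 15
44 [0.51 1.27] 20
49 [0.57 1.64] 25
54 [0.6  2.01] 30
59 [0.6  2.38] 35
64 [0.57 2.75] 40
```

drive_tool([
  [0.13,0.25,0,5],
  [0.28,0.6,0,10],
  [0.41,0.9,0,15],
  [0.51,1.3,0,20],
  [0.57,1.65,0,25],
  [0.6,2.0,0,30],
  [0.6,2.0,0,30],
])

```text
clock: 6.42
ee_pos: [0.4947, 0.1615, 0.0827]
tcp_rot: [2.632, 1.715, 0.003]
ft_force: [-0.4, 1.4, 1.4]
opening: 0.007
grip_force: 0.5
```

```bash
python3 -c "
from h import *
b=save('side','s4.png')
f=lambda im,r,c,w:cv2.resize(im[r-w:r+w,c-w:c+w],(500,500),interpolation=cv2.INTER_CUBIC)
cv2.imwrite('pics/c6.png',f(b,240,212,35)[:,:,::-1])
go(.501,.1195,.083,60.7)"
```

```text
t 6.47 pos [0.4943 0.1613 0.0825] yaw 66.5 F [-0.6  0.9  0.8] row [-3.57  2.29 -0.05] 5.8 j6 0.68
```

View pics/c6.png

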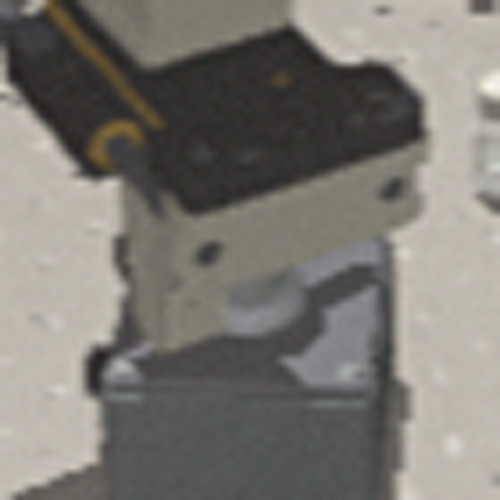

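The crop shows the gripper hiding the knob, with the finger in front and pushed round. I'll push a bit further for margin, then back off along the arc.

drive_tool([
  [0.02,0.35,0,5],
  [0.0,0.6,0,8],
  [0.0,0.6,0,8],
  [0.0,0.6,0,8],
])

```text
clock: 6.8
ee_pos: [0.4991, 0.1586, 0.082]
tcp_rot: [2.739, 1.539, 0.001]
ft_force: [-1.5, 1.7, 1.1]
opening: 0.006
grip_force: 0.6
```

```bash
python3 -c "
from h import *
c=np.array([.501,.1195]);go(*c,.083,60.7)
p0=np.array(env.get_obs()['ee_pos'])[:2];R=Ro.from_rotvec(env.get_obs()['tcp_rot']).as_matrix()
for d in list(range(60,-1,-7))+[0]:
    a=np.radians(120.7-d);r=np.array([np.cos(a),np.sin(a)]);t=np.array([np.sin(a),-np.cos(a)])
    p=c+.036*r-.0225*t-(.012*t)*(60-d)/60
    print(d,(100*R.T@np.array([*(p-p0),0])).round(2)[:2],d-60)
"
```

```text
t 6.8 pos [0.4991 0.1586 0.082 ] yaw 58.7 F [-1.5  1.7  1.1] row [-3.24  2.2  -0.1 ] -2.0 j6 0.81
60 [ 0.28 -0.18] 0
53 [-0.06 -0.73] -7
46 [-0.48 -1.23] -14
39 [-0.97 -1.67] -21
32 [-1.53 -2.04] -28
25 [-2.14 -2.32] -35
18 [-2.8  -2.52] -42
11 [-3.49 -2.63] -49
4 [-4.19 -2.64] -56
0 [-4.6 -2.6] -60
```

drive_tool([
  [0.1,-0.5,0,-6],
  [-0.1,-1.0,0,-12],
  [-0.6,-1.5,0,-19],
  [-1.2,-1.9,0,-26],
  [-1.9,-2.3,0,-33],
  [-2.7,-2.5,0,-40],
  [-3.5,-2.7,0,-47],
  [-4.3,-2.7,0,-54],
])

```text
clock: 7.47
ee_pos: [0.4529, 0.1359, 0.0818]
tcp_rot: [1.733, 2.62, 0.0]
ft_force: [-1.0, -0.0, -0.4]
opening: 0.005
grip_force: 0.0
```

```bash
python3 -c "
from h import *
b=save('side','s5.png');a=cv2.imread('pics/s0.png')[:,:,::-1]
f=lambda im,r,c,w:cv2.resize(im[r-w:r+w,c-w:c+w],(400,400),interpolation=cv2.INTER_CUBIC)
cv2.imwrite('pics/c7.png',np.hstack([f(a,235,212,35),f(b,235,212,35)])[:,:,::-1])
go(.453,.133,.083,120.7)"
```

```text
t 7.52 pos [0.4525 0.135  0.0818] yaw 113.6 F [ 0.1  0.  -0.5] row [-0.2  -0.04 -0.12] -7.1 j6 -0.18
```

View pics/c7.png

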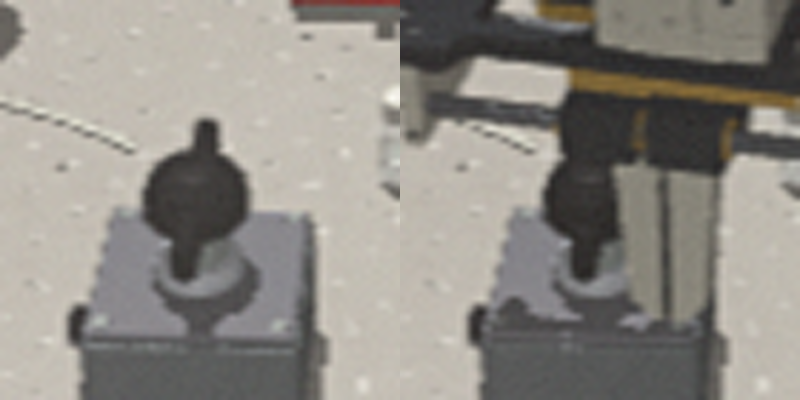

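The knob is back up: the ear's lower end is at crop row 280, as at the start, against 297 when latched. The fingers stand clear of it. Next I'll lift and go to the reset button at about (0.485, -0.238).

drive_tool([
  [0,-0.5,0,0],
  [0,-0.5,-4,0],
  [0,-0.5,-8,0],
  [0,-0.5,-9,0],
  [0,-0.5,-9,0],
])

```text
clock: 7.93
ee_pos: [0.45, 0.1346, 0.1753]
tcp_rot: [1.749, 2.605, 0.007]
ft_force: [0.1, 0.0, -0.5]
opening: 0.005
grip_force: 0.0
```

```bash
python3 -c "
from h import *
go(.485,-.238,.1,113)
for c in ('top','side'):
  env.camera(c)
  for q in ('reset_top','stop_top'):
    for r in env.tip_of(c,q)[:4]: print(q,c,np.round(r['point'],1),round(r['score'],2),atz(c,r['point'],.059 if q[0]=='r' else .107).round(3))
"
```

```text
t 7.93 pos [0.45   0.1346 0.1753] yaw 112.3 F [ 0.1  0.  -0.5] row [-35.8  -10.91   7.5 ] -0.7 j6 -0.15
reset_top top [195.8 321.3] 0.48 [ 0.489 -0.25   0.059]
stop_top top [184.7 168.1] 0.73 [0.51  0.132 0.107]
stop_top top [149.  360.1] 0.73 [ 0.601 -0.339  0.107]
stop_top top [127.7 149.1] 0.7 [0.653 0.184 0.107]
stop_top top [137.5 293.7] 0.52 [ 0.629 -0.176  0.107]
reset_top side [182.5 294.9] 0.61 [ 0.492 -0.237  0.059]
stop_top side [228.5 208.8] 0.83 [0.505 0.124 0.107]
stop_top side [145.2 280.3] 0.64 [ 0.605 -0.338  0.107]
stop_top side [214.7 140.4] 0.56 [0.666 0.172 0.107]
```

drive_tool([
  [-35.8,-10.9,0,0],
  [-35.8,-10.9,0,0],
  [-35.8,-10.9,0,0],
  [-35.8,-10.9,0,0],
  [-35.8,-10.9,0,0],
  [-35.8,-10.9,0,0],
  [-35.8,-10.9,0,0],
  [-35.8,-10.9,0,0],
])

```text
clock: 8.9
ee_pos: [0.4801, -0.1998, 0.1707]
tcp_rot: [-1.747, -2.61, 0.0]
ft_force: [1.2, 1.1, 0.8]
opening: 0.005
grip_force: 0.0
```

```bash
python3 -c "
from h import *
go(.486,-.238,.09,113)"
```

```text
t 8.9 pos [ 0.4801 -0.1998  0.1707] yaw 112.4 F [1.2 1.1 0.8] row [-3.76 -0.9   8.07] -0.6 j6 -0.83
```

drive_tool([
  [-3.4,-0.9,0,0],
  [-3.4,-0.9,2,0],
  [-3.4,-0.9,5,0],
  [-3.4,-0.9,7.5,0],
  [-3.4,-0.9,7.5,0],
  [-3.4,-0.9,7.5,0],
  [-3.4,-0.9,7.5,0],
])

```text
clock: 9.48
ee_pos: [0.4857, -0.2327, 0.0978]
tcp_rot: [1.746, 2.61, 0.0]
ft_force: [-0.1, 0.4, 1.1]
opening: 0.004
grip_force: 0.0
```

```bash
python3 -c "
from h import *
go(.486,-.238,.07,113)
b=save('side','s6.png');a=save('top','t6.png')
f=lambda im,r,c,w:cv2.resize(im[r-w:r+w,c-w:c+w],(400,400),interpolation=cv2.INTER_CUBIC)
cv2.imwrite('pics/c8.png',np.hstack([f(a,197,317,30),f(b,185,296,30)])[:,:,::-1])"
```

```text
t 9.48 pos [ 0.4857 -0.2327  0.0978] yaw 112.4 F [-0.1  0.4  1.1] row [-0.5  -0.18  2.78] -0.6 j6 -0.89
```

View pics/c8.png

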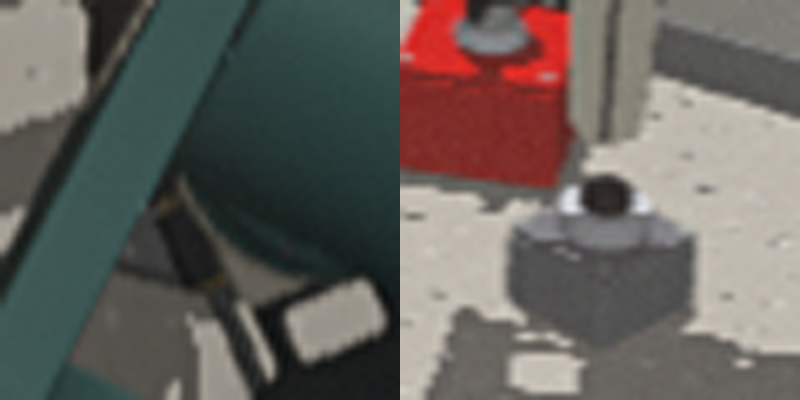

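The side crop shows the fingertips (208, 140) almost straight over the dark button (205, 197). I'll check by projection.

```bash
python3 -c "
from h import *
f=lambda X:np.round([(proj('side',X)[1]-266)*6.67,(proj('side',X)[0]-155)*6.67])
p=[.4857,-.2327,.0868]
print(f(p));
for y in(-.228,-.233,-.238,-.243): print(y,f([.486,y,.059]))"
```

```text
[206. 134.]
-0.228 [196. 196.]
-0.233 [202. 191.]
-0.238 [207. 186.]
-0.243 [213. 182.]
```

drive_tool([
  [-0.3,-0.1,1.0,0],
  [-0.3,-0.1,2.0,0],
  [-0.3,-0.1,2.6,0],
  [-0.3,-0.1,3.0,0],
  [-0.3,-0.1,3.2,0],
  [-0.3,-0.1,3.2,0],
])

```text
clock: 10.08
ee_pos: [0.4853, -0.2357, 0.0647]
tcp_rot: [-1.746, -2.61, 0.0]
ft_force: [-1.3, 0.8, 4.1]
opening: 0.004
grip_force: 1.9
```

drive_tool([
  [0,0,0.2,0],
  [0,0,0.3,0],
  [0,0,0.3,0],
])

```text
clock: 10.33
ee_pos: [0.4856, -0.2359, 0.0642]
tcp_rot: [1.747, 2.611, -0.0]
ft_force: [-16.7, 8.8, 32.9]
opening: 0.004
grip_force: 16.4
```

drive_tool([
  [0,0,-1,0],
  [0,0,-4,0],
  [0,0,-8,0],
  [0,0,-12,0],
  [0,0,-14,0],
  [0,0,-14,0],
  [0,0,-14,0],
])

```text
clock: 10.92
ee_pos: [0.4859, -0.2359, 0.2024]
tcp_rot: [1.746, 2.61, 0.0]
ft_force: [-0.9, 1.0, -0.5]
opening: 0.004
grip_force: 0.0
```

```bash
python3 -c "
from h import *
go(.486,-.238,.07,113)
for c in('side','top'):
  env.camera(c)
  for q in('vial_0','post_1','clamp_fork'):
    for r in env.tip_of(c,q)[:1]: print(q,c,np.round(r['point']),round(r['score'],2),atz(c,r['point'],0).round(3))
"
```

```text
t 10.92 pos [ 0.4859 -0.2359  0.2024] yaw 112.4 F [-0.9  1.  -0.5] row [-0.18 -0.08 13.24] -0.6 j6 -0.89
vial_0 side [228. 245.] 0.59 [ 0.528 -0.044  0.   ]
post_1 side [258. 282.] 0.52 [0.386 0.004 0.   ]
clamp_fork side [234. 311.] 0.45 [ 0.374 -0.119  0.   ]
vial_0 top [190. 242.] 0.55 [ 0.511 -0.047  0.   ]
post_1 top [231. 221.] 0.54 [0.399 0.009 0.   ]
clamp_fork top [243. 268.] 0.52 [ 0.368 -0.117  0.   ]
```

```bash
python3 -c "
from h import *
print(env.finish_job())"
```

```text
the job is handed in; nothing more can be done
None
```

The stop check is done and handed in at about 11 s: the stop was pressed until it latched, twisted clockwise by one ear until it jumped back up, then the reset button was pressed to its hard stop and released; nothing was gripped, and the vial, post and clamp fork show no movement in the last pictures.

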